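Hang the tool carrier on the printer gantry and home it

ROBOT

A 7-joint arm with a two-finger parallel gripper is mounted at the origin on the work surface. World frame = base frame: x ahead of the robot, y to its left, z up, the work surface at z = 0. Lengths are in m, angles in degrees, forces in N, time in s.
With the tool pointing down it reaches from about 0.4 to 0.85 m from the base axis. Payload 6.9 kg.
Tool frame: the origin (TCP) lies at the very end of the fingers, on their centre line; the grasp point (between the pads) lies 19 mm behind it; z points along the fingers, y is the line along which they close (so a half turn about z gives the same grasp; the last joint's range is limited). The gripper opens to 85 mm and grips with 20 to 120 N. Pads are 22 mm wide; open, the fingers measure 114 mm over their backs; the gripper's body (76 mm by 85 mm) begins 54 mm behind the grasp point. The pads swing forward as they close: fully open they stand 13 mm farther back than shut.
Start: joints at [-66.434, 29.078, -13.613, 85.955, 7.202, 65.827, -8.869], TCP at [0.188, 0.596, 0.231] pointing down, gripper open.
Joint ranges: [-176.47, 176.47], [-13.61, 117.27], [-81.72, 77.17], [0.22, 143.17], [-87.28, 267.28], [10, 112.55], [-165.47, 165.47]. Speed limits (degrees/s): [136.94, 136.94, 180, 180, 180, 180, 180].

INTERFACE

Orientations are given as a 3x3 rotation matrix whose columns are the frame's x, y, z axes.
In Python, from workcell import r, eyes gives the robot as it stands.
- The arm moves only by the tool send_rows, never from a script. Its argument "commands" is a list of rows, each a list of 7 numbers: the shift along the tool's x, y, z in m, then the turn, a rotation vector about the tool's x, y, z in degrees, then the opening, from 0 (shut) to 1 (fully open). A call has 1 to 10 rows; each row is the pose to reach, as a shift and turn from the pose commanded when the call began, along the tool's axes at that moment; what a row does not reach only later rows make up. A row lasts 1/8 s, in which the tool goes at most 62.5 mm and 10.7 degrees, less where a joint would pass 70% of its speed; a pose out of reach is approached as far as the arm can. A call with a gripper value outside its range is refused whole. The fingers move at their own pace and stop on an object; "squeeze" is the grip in N (left out, the last holds). Time passes only in rows, so rows that repeat a pose let the fingers close. It gives the time, the measured TCP pose, the force, the opening and the grip force at its end, in the units of the state.
- r.sense(): the state, without advancing time (a new reading comes with each control period).
- eyes.grab_frame(name): name is "scene" or "top" or "wrist"; returns a dict with "img" (420x560x3 uint8, red, green, blue), "fovy" (degrees; the focal length in pixels is half the picture's height over the tangent of half this angle, whatever the lens; pixels are square), "cx", "cy" (the principal point, pixels), "R" (3x3) and "t" (3): a world point X has camera coordinates R X + t. Camera axes: x right, y down, z forward; pixel columns grow to the right and rows downward; lengths in m; the calibration is good to about 2 mm. A picture is of the moment at which its call begins. There is no depth.
- r.finish_job(): hands the job in; it is judged then, once.
The state is a dict: "t": time; "qpos": joint angles; "joint_velocities": joint speeds; "effort": joint torques, N m; "tool_pos": TCP position; "eef_rot": TCP orientation; "wrist_force": force on the tool from outside, world axes, zero at the start; "moment": the same for the moment, N m; "finger_gap": opening from 0.0 (shut) to 1.0 (fully open); "grasp_force": force on a finger pad.
Only numpy, scipy, OpenCV 4.12 (cv2) and the standard library are available. Lean on these libraries where they do the work, as an engineer would, in place of code of your own. Each camera call takes 0.05 s, during which the arm holds its last target. There are 200 camera calls.

TASK

Pick up the hooked tool carrier standing on the bench, lift its hook over the front lip of the gantry beam and lower it into the channel behind, pressing it gently down with a few newtons, still in your grip, until it is felt to sit fully home. Then slide it along the channel, still held, until it presses gently against the end stop (the tall block with round rubber bumpers, not the low belt clamp), and let go, leaving it hanging upright, seated and against the stop. Push with a light touch throughout, never hard, and leave everything else where it is.

Things in the scene. Friction and masses are not known exactly. Their poses are not given: they have to be found in the camera images.
- carrier: The tool carrier, loose, 0.22-0.36 kg, upright on the bench, 160 mm high. Origin: centre of underside of its black 48 (x) x 56 (y) x 50 mm fan block; z up, +x the hook side. White plate 60 mm wide, x 24-30 mm, 117 mm high; bridge over it to x = 53 mm, z 107-117 mm; tongue hangs from the bridge's end. The grip tab, 20 (x) x 24 (y) mm, stands on the bridge up to z = 160 mm.
- hook (a point): Middle of the underside of the carrier's tongue, at (48, 0, 85) mm in the carrier's frame, axes as the carrier's. The tongue is 10 mm thick (x 43-53 mm), 60 mm wide (y) and 22 mm long below the bridge; the gap between plate and tongue is 13 mm, open below.
- grip (a point): Middle of the carrier's grip tab, 15 mm below its top and 28 mm above the bridge: at (45, 0, 145) mm in the carrier's frame; pinch it here across y (24 mm).
- pad (a point): Middle of the face of the rubber pad on the back of the carrier's plate, at (34.5, 0, 47.5) mm in the carrier's frame; 50 mm wide (y), 15 mm high. With the tongue midway in the channel (play 1.5 mm either side) it is 2 mm clear of the beam's front face.
- gantry: The fixed printer gantry on its orange frame; origin on the bench under the middle of the beam's channel; y along the beam, x to the far side. Aluminium beam 400 mm long, front face at x = -11.5 mm from z = 75 mm up to the lip's top, flush. End posts 50 mm deep, at y = +-200 to 220 mm, rise to z = 160 mm; a bed lies low behind the beam.
- seat (a point): Fixed point at (0, 0, 130) mm in the gantry's frame, same axes, mid-channel (13 mm wide, x -6.5 to 6.5 mm, open above; back wall top 24 mm above this point). The floor is a black strip shimmed level, its top 0 to 8 mm above this point, other each time and not reported: find it by feel. Seated, the tongue bears on the strip. At this middle the carrier clears stop and clamp.
- lip (a point): Middle of the top of the anti-jump lip in front of the channel, at (-9, 0, 148) mm in the gantry's frame: 5 mm thick (x -11.5 to -6.5 mm), along the whole beam, 18 mm above seat. The bridge of a seated carrier stays at least 4 mm above it.
- stop: The end stop: white block 36 (x) x 30 (y) x 40 mm high fixed in and over the channel, 115-145 mm from the beam's middle, at either end, with a round rubber bumper (16 mm across, 4 mm proud) on both faces along the beam. Origin: middle of its underside, level with seat; axes as the gantry's. A seated carrier touches it with hook 49 mm from this origin along y.
- clamp: The belt clamp: a low white block 36 (x) x 44 (y) mm, 26 mm high, with two screw heads on top, fixed in the channel at the other end of the beam; origin at the middle of its underside, level with seat. Not the stop.
- spare_head: Bystander: a spare print head without hook, 50 x 56 x 117 mm high, loose, on the bench beside the carrier. Origin under its centre. To be left alone.
- scraper: Bystander: a loose scraper lying on the right of the bench.
- driver: Bystander: a loose screwdriver lying on the left of the bench.
- glue: Bystander: a small loose bottle, 32 mm across, 95 mm high, on the left of the bench; origin under its centre.
- bearing: Bystander: a loose steel ring, 26 mm across, 10 mm high, on the bench between carrier and spare head.
- bracket: Bystander: a loose 40 x 40 x 36 mm printed bracket on the bed behind the beam; origin under its centre.

How it is judged (in metres and radians):
On the way, in this order (a step that is already met when the one before it is completed fails the run):
1. tongue behind the lip, bearing on the channel floor, still held, pressed on the gantry with over 4 N in all (weight included), more than 20 mm short of the stop (z of hook in the frame of seat between -0.003 and 0.011 m and x of hook in the frame of seat between -0.004 and 0.004 m and distance between hook and stop above 0.069 m and contact force between carrier and gantry above 4 N and contact force between the fingers and carrier above 2 N), for 0.2 s.
2. still seated and held, the carrier is pressed against the end stop with more than 2 N (z of hook in the frame of seat between -0.004 and 0.011 m and contact force between carrier and stop above 2 N and contact force between the fingers and carrier above 2 N), for 0.2 s.
At the end, for the whole second after the job is handed in: The carrier hangs released and at rest, borne by the gantry: tongue within 4 mm of the channel's middle line, its underside on the floor strip (-3 to 11 mm above seat), within 0.1 rad of upright, within 3 mm of touching the end stop (z of hook in the frame of seat between -0.003 and 0.011 m and x of hook in the frame of seat between -0.004 and 0.004 m and angle between carrier's own z axis and vertical below 0.1 rad and linear speed of carrier below 0.01 m/s and contact force between carrier and gantry above 1 N and y of hook in the frame of stop between -0.052 and 0.052 m).
It fails at once if the carrier is pushed against the gantry with more than 30 N (contact force between carrier and gantry above 30 N).
It fails at once if the carrier is pushed against the end stop with more than 30 N (contact force between carrier and stop above 30 N).
It fails at once if a bystander is moved more than 15 mm (distance of any of spare_head, scraper, driver, glue, bearing, bracket from where it was at the start of the episode above 0.015 m).
It also fails if it takes over 61 s, if anything falls off the work surface, if the arm or the gripper's body presses on something with over 40 N, if the wrist force passes 120 N, or if a joint passes its speed limit or range.

## Working session

There is one attempt and no reset: what is moved stays moved. The work goes in short steps, Python scripts to look and compute and a tool call to move; the robot and the scene stay as the last step left them, time stands still between calls to the robot, and variables do not carry over. Pictures are saved under pics/ and viewed, at most 10 in all, crops included, and the job is handed in when it is done.

Besides the shell and the picture viewer there is one more tool, called after ">>>" as name(argument=value, ...) on one line, values as JSON. send_rows: Moves the arm, as the interface text tells. Its arguments: {"type":"object","properties":{"commands":{"type":"array"},"squeeze":{"type":"number"}},"required":["commands"]}

```bash
ls; mkdir -p pics; cat > h.py <<'E'
import numpy as np,cv2
from workcell import r,eyes
def K(f):
    F=f["img"].shape[0]/2/np.tan(np.radians(f["fovy"]/2)); return F,f["cx"],f["cy"]
def ray(f,u,v):
    F,cx,cy=K(f);R=np.array(f["R"]);t=np.array(f["t"])
    d=R.T@np.array([(u-cx)/F,(v-cy)/F,1]); return -R.T@t,d/np.linalg.norm(d)
def onz(f,u,v,z):
    o,d=ray(f,u,v); return o+d*(z-o[2])/d[2]
def proj(f,X):
    F,cx,cy=K(f);c=np.array(f["R"])@np.array(X)+np.array(f["t"]); return np.array([cx+F*c[0]/c[2],cy+F*c[1]/c[2]])
def tri(*obs):
    A=np.zeros((3,3));b=np.zeros(3)
    for f,u,v in obs:
        o,d=ray(f,u,v);P=np.eye(3)-np.outer(d,d);A+=P;b+=P@o
    X=np.linalg.solve(A,b); return X,[np.linalg.norm((np.eye(3)-np.outer(d,d))@(X-o)) for o,d in [ray(*q) for q in obs]]
E
python3 - <<'E'
from h import *
import pickle
fs={n:eyes.grab_frame(n) for n in("scene","top","wrist")}
pickle.dump(fs,open("f0.pkl","wb"))
for n,f in fs.items():
    cv2.imwrite(f"pics/{n}0.png",cv2.resize(f["img"][:,:,::-1],(784,588),interpolation=cv2.INTER_CUBIC)); print(n,f["fovy"],f["cx"],f["cy"],ray(f,280,210))
s=r.sense();print(s)
E
```

```text
pics
scene 50.242863648196554 286.64907426902346 209.53328456013165 (array([1.09331027, 0.20510292, 1.00570137]), array([-0.48203036, -0.18404511, -0.85660617]))
top 55.71711584331503 279.65972377453767 212.29911106825486 (array([0.46983953, 0.02343044, 1.19664922]), array([ 1.32351592e-01,  1.75705920e-04, -9.91202817e-01]))
wrist 68.55563356589658 275.4321080128614 200.93712901087667 (array([0.11424024, 0.62044888, 0.37217736]), array([ 0.32221706, -0.08943255, -0.94243195]))
{'t': 0.15, 'qpos': array([-66.43629288,  29.11525742, -13.60875576,  85.99500025,
         7.20388557,  65.82838577,  -8.86909419]), 'joint_velocities': array([ 0.02730039, -0.04125443, -0.02566927, -0.09861616, -0.04352744,
       -0.03628853,  0.08415082]), 'effort': array([-2.49153774e-03, -6.21015644e+01, -2.18959294e+00, -2.49835700e+01,
        1.26287175e-02,  9.20649385e-03,  3.34071876e-05]), 'tool_pos': array([0.18810949, 0.59561662, 0.23062344]), 'eef_rot': array([[-9.53617758e-01,  3.01020006e-01, -3.58177289e-04],
       [ 3.01020212e-01,  9.53616809e-01, -1.34673725e-03],
       [-6.38309710e-05, -1.39209116e-03, -9.99999029e-01]]), 'wrist_force': array([-0.16639037,  0.53344938,  0.67908106]), 'moment': array([0.00674301, 0.00952132, 0.00118147]), 'grasp_force': 0.0, 'finger_gap': 0.9980222704076656}
```

View pics/scene0.png

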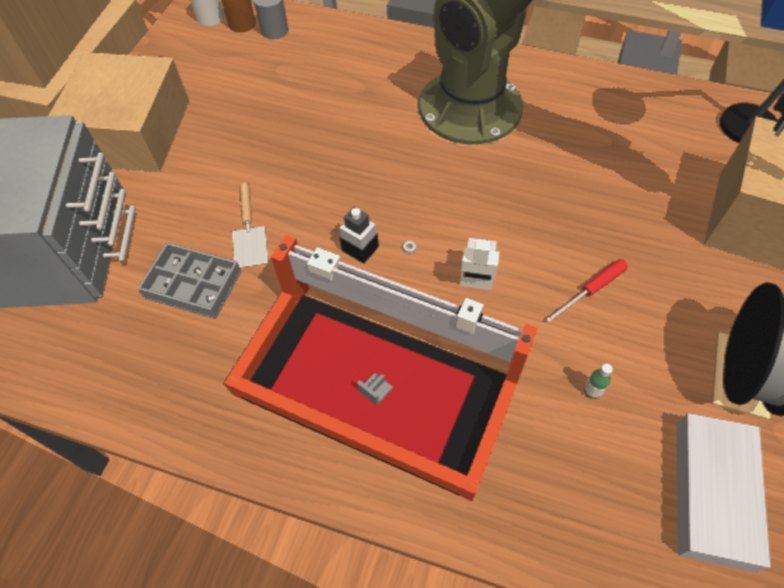

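View pics/top0.png

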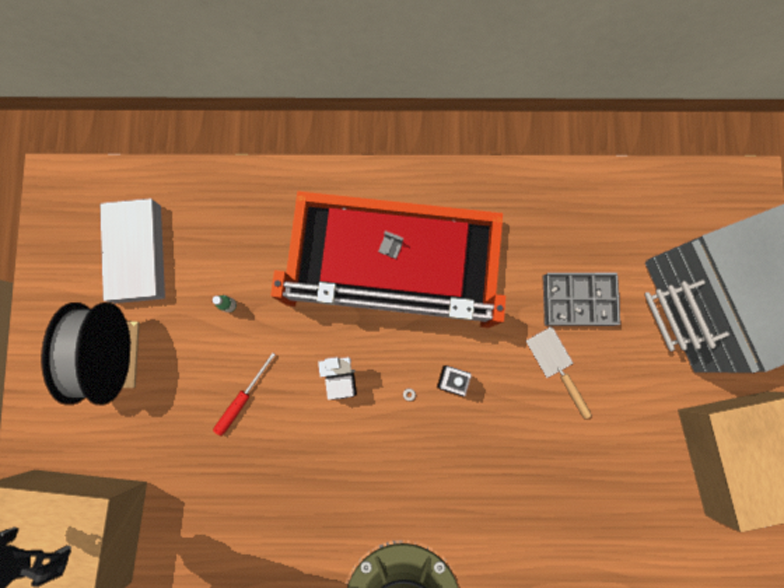

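Scene: the carrier (white, at scene 480,262 / top 338,378) stands in front of the beam. The tall block is at top (326,292), on the +y side, and the low clamp with two screw heads is at top (461,308). I'll get rough positions first, then sharpen them with the wrist camera.

```bash
python3 - <<'E'
from h import *
import pickle
fs=pickle.load(open("f0.pkl","rb"));T=fs["top"];S=fs["scene"]
for n,u,v,z in[("carrier",338,366,.15),("stopT",326,292,.17),("clampT",461,308,.156),("postL",278,287,.16),("postR",500,309,.16)]:
    print(n,onz(T,u/1.4,v/1.4,z).round(3))
a=T["img"][190:300,185:365];b=S["img"][140:260,180:400]
cv2.imwrite("pics/c1.png",np.vstack([cv2.resize(a,(490,300),interpolation=cv2.INTER_CUBIC),cv2.resize(b,(490,267),interpolation=cv2.INTER_CUBIC)])[:,:,::-1]) 
s=r.sense();R=s["eef_rot"]
w=fs["wrist"];C=ray(w,0,0)[0];print("cam in tool",R.T@(C-s["tool_pos"]),"axis",R.T@np.array(w["R"])[2])
print("img x axis tool",R.T@np.array(w["R"])[0])
E
```

```text
carrier [0.474 0.124 0.15 ]
stopT [0.61  0.147 0.17 ]
clampT [ 0.583 -0.106  0.156]
postL [0.621 0.238 0.16 ]
postR [ 0.58  -0.179  0.16 ]
cam in tool [ 0.077909    0.00124728 -0.14156076] axis [-0.30628455 -0.00175505  0.95193839]
img x axis tool [-0.00190591  0.99999743  0.00123043]
```

>>> send_rows(commands=[[-0.045,-0.04,-0.03,0,0,0,1],[-0.09,-0.08,-0.05,0,0,-1,1],[-0.135,-0.12,-0.08,0,0,-3,1],[-0.18,-0.16,-0.08,0,0,-5,1],[-0.225,-0.2,-0.08,0,0,-7,1],[-0.27,-0.24,-0.08,0,0,-9,1],[-0.315,-0.28,-0.08,0,0,-11,1],[-0.36,-0.32,-0.08,0,0,-12,1],[-0.4,-0.36,-0.08,0,0,-12,1],[-0.428,-0.385,-0.08,0,0,-12,1]])

```text
t: 1.4
tool_pos: [0.4811, 0.097, 0.3112]
eef_rot: [[-0.995, 0.099, -0.0], [0.099, 0.995, -0.001], [0.0, -0.001, -1.0]]
wrist_force: [0.7, 0.5, 0.3]
finger_gap: 1.003
grasp_force: 0.0
```

```bash
python3 - <<'E'
from h import *
import pickle
f=eyes.grab_frame("wrist");f=eyes.grab_frame("wrist");pickle.dump(f,open("w1.pkl","wb"))
cv2.imwrite("pics/w1.png",cv2.resize(f["img"][:,:,::-1],(784,588),interpolation=cv2.INTER_CUBIC));s=r.sense();print(s["t"],s["tool_pos"],s["eef_rot"].round(3))
E
```

```text
1.5 [0.48199014 0.09521373 0.31089651] [[-0.995  0.103  0.   ]
 [ 0.103  0.995 -0.002]
 [-0.    -0.002 -1.   ]]
```

View pics/w1.png

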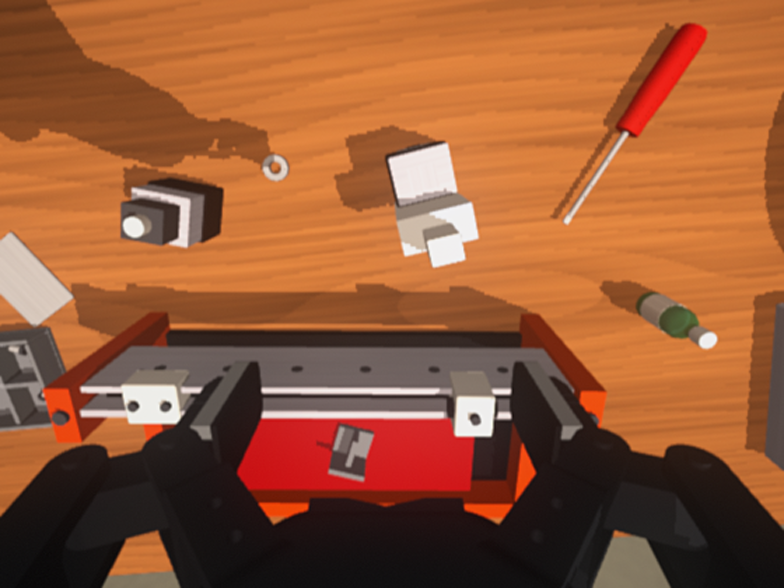

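Wrist view: the tab top is a quad around (444,248), with the bridge behind it. The lip is the bright strip at row ≈391 and the back wall the one at ≈413. The clamp (two screws) is at (153,405), the stop at (473,405), and the spare head at (160,215).

```bash
cat >> h.py <<'E'
def comps(f,box,thr=215,minA=40):
    u0,v0,u1,v1=box;im=f["img"][v0:v1,u0:u1].astype(int)
    m=((im.min(2)>thr)).astype(np.uint8)
    n,l,st,c=cv2.connectedComponentsWithStats(m,connectivity=4);out=[]
    for i in range(1,n):
        if st[i,4]<minA: continue
        cn=max(cv2.findContours((l==i).astype(np.uint8),cv2.RETR_EXTERNAL,cv2.CHAIN_APPROX_NONE)[0],key=len)
        q=cv2.boxPoints(cv2.minAreaRect(cn))+[u0,v0]
        out.append((c[i]+[u0,v0],st[i,4],q))
    return out
E
python3 - <<'E'
from h import *
import pickle
f=pickle.load(open("w1.pkl","rb"));fs=pickle.load(open("f0.pkl","rb"))
g=f["img"].min(2)
for n,b in[("carrier",(265,95,350,200)),("stop",(315,262,360,316)),("clamp",(80,262,140,306))]:
  for thr in(200,225):
    for c,a,q in comps(f,b,thr): print(n,thr,c.round(1),a,q.round(1).tolist(), onz(f,*c,.16).round(4))
for u in(70,150,200,220,240,260,280,300): print(u,g[245:302,u].tolist())
for n in("top","scene"):
    h=fs[n];p=proj(h,onz(f,317,177,.16));print(n,p)
    u,v=p.astype(int)
    for thr in(190,215,235):
      for c,a,q in comps(h,(u-30,v-30,u+30,v+30),thr,15): print(thr,c.round(1),a,q.round(1).tolist())
E
```

```text
carrier 200 [301.9 122.7] 1321 [[277.0, 110.8], [319.1, 102.4], [325.8, 135.8], [283.7, 144.3]] [0.427  0.1232 0.16  ]
carrier 200 [323.5 167.4] 923 [[300.4, 152.5], [336.2, 144.5], [344.6, 182.3], [308.8, 190.3]] [0.4709 0.1405 0.16  ]
carrier 200 [292.4 177.7] 73 [[286.8, 173.1], [298.1, 170.2], [300.4, 179.4], [289.1, 182.2]] [0.4779 0.1099 0.16  ]
carrier 225 [301.9 122.8] 1236 [[277.6, 112.0], [318.6, 102.9], [326.0, 135.8], [284.9, 144.9]] [0.4271 0.1232 0.16  ]
carrier 225 [323.7 167.6] 857 [[300.2, 153.7], [335.9, 144.8], [345.0, 181.0], [309.2, 189.9]] [0.4712 0.1407 0.16  ]
carrier 225 [292.2 178. ] 54 [[288.0, 174.0], [300.0, 174.0], [300.0, 181.0], [288.0, 181.0]] [0.4782 0.1096 0.16  ]
stop 200 [338.6 296.8] 636 [[325.0, 284.0], [352.0, 284.0], [352.0, 310.0], [325.0, 310.0]] [0.6182 0.1488 0.16  ]
stop 225 [338.6 297. ] 577 [[325.4, 310.0], [327.0, 283.4], [352.3, 285.0], [350.7, 311.5]] [0.6184 0.1488 0.16  ]
clamp 200 [106.7 288.1] 889 [[80.0, 276.0], [128.0, 276.0], [128.0, 301.0], [80.0, 301.0]] [ 0.5808 -0.1046  0.16  ]
clamp 225 [107.9 288.4] 761 [[87.0, 276.0], [
[... 1909 characters left out ...]
 171, 218, 234, 230, 173, 72, 34, 64, 89, 96, 98, 97, 96, 95, 95, 92, 116, 186, 223, 228, 223, 184, 105, 44, 36]
top [237.3945411  259.05427943]
190 [234.  261.7] 137 [[228.0, 256.0], [241.0, 256.0], [241.0, 268.0], [228.0, 268.0]]
190 [241.7 277.2] 222 [[233.0, 271.0], [251.0, 271.0], [251.0, 284.0], [233.0, 284.0]]
215 [233.8 261.6] 121 [[226.5, 257.7], [239.8, 255.0], [242.0, 265.8], [228.7, 268.5]]
215 [241.6 276.9] 197 [[232.7, 271.0], [249.4, 269.2], [250.8, 282.2], [234.1, 284.1]]
scene [344.09461046 173.68906291]
190 [346.7 177.8] 200 [[332.4, 186.1], [334.8, 169.7], [357.0, 172.9], [354.7, 189.2]]
215 [348.1 178.9] 133 [[337.1, 173.3], [345.0, 167.0], [358.8, 184.2], [350.8, 190.5]]
```

>>> send_rows(commands=[[0,0.02,0.03,0,0,-5,1],[0,0.03,0.06,0,0,-11,1],[0,0.03,0.07,0,0,-11,1],[0,0.03,0.07,0,0,-11,1]])

```text
t: 2.0
tool_pos: [0.483, 0.1296, 0.2412]
eef_rot: [[-0.996, -0.093, -0.001], [-0.093, 0.996, -0.001], [0.001, -0.0, -1.0]]
wrist_force: [0.0, 0.1, 0.3]
finger_gap: 1.0
grasp_force: 0.0
```

```bash
python3 - <<'E'
from h import *
import pickle
f=eyes.grab_frame("wrist");pickle.dump(f,open("w2.pkl","wb"))
g=pickle.load(open("w1.pkl","rb"));
a=cv2.resize(f["img"][100:300,200:400],(400,400),interpolation=cv2.INTER_CUBIC);b=cv2.resize(g["img"][95:195,265:365],(400,400),interpolation=cv2.INTER_CUBIC)
cv2.imwrite("pics/w2.png",np.hstack([a,b])[:,:,::-1]);s=r.sense();print(s["t"],s["tool_pos"],s["eef_rot"].round(3))
E
```

```text
2.05 [0.48347092 0.12957811 0.24189594] [[-0.996 -0.093  0.   ]
 [-0.093  0.996 -0.   ]
 [-0.    -0.    -1.   ]]
```

View pics/w2.png

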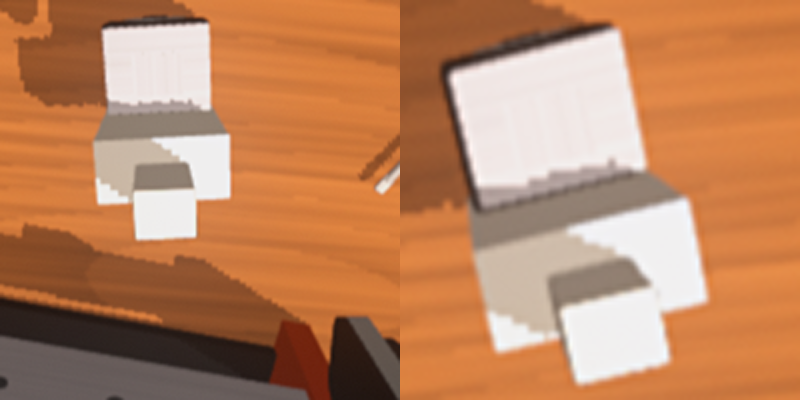

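The left crop shows the tab top corners at crop (134,190)–(196,238), with the bridge behind at (94,140)–(230,199). The same corners are in the right crop. I'll triangulate them.

```bash
python3 - <<'E'
from h import *
import pickle
w1=pickle.load(open("w1.pkl","rb"));w2=pickle.load(open("w2.pkl","rb"));fs=pickle.load(open("f0.pkl","rb"))
a=[(134,190),(195,187),(196,238),(136,240),(94,140),(229,135),(230,199),(98,205)]
b=[(160,303),(255,289),(268,359),(178,384),(70,247),(288,197),(307,302),(98,352)]
P=[]
for p,q in zip(a,b):
    X,e=tri((w2,200+p[0]/2,100+p[1]/2),(w1,265+q[0]/4,95+q[1]/4));P.append(X);print(X.round(4),np.round(e,4))
P=np.array(P);print("tab ctr",P[:4].mean(0),"bridge ctr",P[4:].mean(0))
B=[onz(w2,200+p[0]/2,100+p[1]/2,z) for p,z in zip(a,[.16]*4+[.117]*4)];B=np.array(B);print("plane",B[:4].mean(0),B[4:].mean(0))
for Q in(P,B):
    d=[Q[1]-Q[0],Q[2]-Q[3],Q[5]-Q[4],Q[6]-Q[7]];print("yaw",[round(np.degrees(np.arctan2(-v[0],v[1])),1) for v in d],"len",[round(np.linalg.norm(v[:2]),4) for v in d])
# beam: strip edge rows by column, half-level crossings in w1
g=w1["img"].min(2).astype(float)
def edges(u,v0,v1,L=155):
    c=g[v0:v1,u];k=np.where(c>L)[0]
    if len(k)==0:return None
    i,j=k[0],k[-1]
    return v0+i-(c[i]-L)/(c[i]-c[i-1]), v0+j+(c[j]-L)/(c[j]-c[j+1])
for nm,v0,v1,z in(("lip",273,287,.148),("back",290,303,.154)):
    pts=[]
    for u in list(range(62,85))+list(range(190,318)):
        e=edges(u,v0,v1)
        if e and 3<e[1]-e[0]<8: pts.append((u,*e))
    pts=np.array(pts)
    for k in(1,2):
        X=np.array([onz(w1,q[0],q[k],z) for q in pts]);s=np.polyfit(X[:,1],X[:,0],1);res=X[:,0]-np.polyval(s,X[:,1])
        print(nm,k,len(pts),"slope",s[0],"yaw",np.degrees(np.arctan(-s[0])),"x at y=.03,.12",np.polyval(s,[.03,.12]),res.std())
# lip height: same strip in the top view (front edge)
T=fs["top"]
for y in(.0,.03,.06):
  x=.59; u,v=proj(T,[x,y,.148]); u=int(round(u));print(y,u,v,T["img"][int(v)-14:int(v)+14,u].min(1).tolist(),int(v)-14)
E
```

```text
[0.4721 0.1226 0.162 ] [0.0003 0.0003]
[0.4748 0.1477 0.143 ] [0.0005 0.0005]
[0.4876 0.1473 0.1657] [0.0004 0.0004]
[0.4931 0.1254 0.16  ] [0.0001 0.0001]
[0.4655 0.1026 0.1109] [0.0005 0.0005]
[0.4558 0.1612 0.1226] [0.0001 0.0001]
[0.4866 0.1665 0.1152] [0.0001 0.0001]
[0.4937 0.1072 0.1191] [0. 0.]
tab ctr [0.48188845 0.13576323 0.15768326] bridge ctr [0.47539144 0.13438424 0.11694472]
plane [0.48136962 0.13552471 0.16      ] [0.47550059 0.13470242 0.117     ]
yaw [np.float64(-6.1), np.float64(13.9), np.float64(9.3), np.float64(6.9)] len [np.float64(0.0252), np.float64(0.0226), np.float64(0.0594), np.float64(0.0598)]
yaw [np.float64(8.2), np.float64(7.3), np.float64(7.4), np.float64(8.0)] len [np.float64(0.023), np.float64(0.0232), np.float64(0.0592), np.float64(0.0599)]
lip 1 147 slope 0.10878734333834394 yaw -6.208640023081865 x at y=.03,.12 [0.58740756 0.59719843] 0.00011825521850554864
lip 2 147 slope 0.1086525599967704 yaw -6.201007720501416 x at y=.03,.12 [0.59302866 0.60280739] 0.0002645299128258976
back 1 150 slope 0.10837185678583261 yaw -6.185111784366803 x at y=.03,.12 [0.60552643 0.6152799 ] 8.379815708690315e-05
back 2 150 slope 0.10940565597216066 yaw -6.243650035568887 x at y=.03,.12 [0.61192576 0.62177227] 0.00014845339650201983
0.0 289 217.43276184404573 [34, 37, 37, 31, 26, 22, 25, 82, 163, 212, 173, 75, 25, 29, 55, 135, 217, 176, 93, 80, 74, 50, 50, 47, 50, 50, 46, 48] 203
0.03 278 217.40550091706774 [38, 38, 34, 22, 13, 30, 100, 191, 212, 144, 58, 23, 29, 63, 142, 212, 153, 89, 78, 58, 52, 52, 48, 49, 47, 49, 48, 47] 203
0.06 266 217.37824156808324 [38, 35, 22, 15, 41, 130, 226, 213, 115, 34, 19, 37, 101, 190, 209, 119, 75, 76, 50, 48, 48, 49, 44, 47, 47, 48, 47, 45] 203
```

>>> send_rows(commands=[[0.0015,0.006,0.02,0,0,-2.4,1],[0.0015,0.006,0.05,0,0,-2.4,1],[0.0015,0.006,0.08,0,0,-2.4,1],[0.0015,0.006,0.1,0,0,-2.4,1],[0.0015,0.006,0.114,0,0,-2.4,1],[0.0015,0.006,0.114,0,0,-2.4,1]])

```text
t: 2.8
tool_pos: [0.4813, 0.1355, 0.1273]
eef_rot: [[-0.991, -0.136, -0.0], [-0.136, 0.991, -0.0], [0.0, -0.0, -1.0]]
wrist_force: [-0.3, -0.3, 0.6]
finger_gap: 1.0
grasp_force: 0.0
```

```bash
python3 - <<'E'
from h import *
f=eyes.grab_frame("wrist")
a=cv2.resize(f["img"][120:420,130:430],(600,600),interpolation=cv2.INTER_CUBIC)
cv2.imwrite("pics/w3.png",a[:,:,::-1]);s=r.sense();print(s["t"],s["tool_pos"],s["eef_rot"].round(3),s["wrist_force"])
for x,y in((.4815,.1356),): print(proj(f,[x,y,.16]),proj(f,s["tool_pos"]))
E
```

```text
2.85 [0.48165801 0.13565794 0.12785004] [[-0.991 -0.136  0.001]
 [-0.136  0.991  0.   ]
 [-0.001 -0.    -1.   ]] [ 0.42993281 -0.76538928  0.22790038]
[274.1389676  299.00473248] [274.51577905 261.15193837]
```

View pics/w3.png

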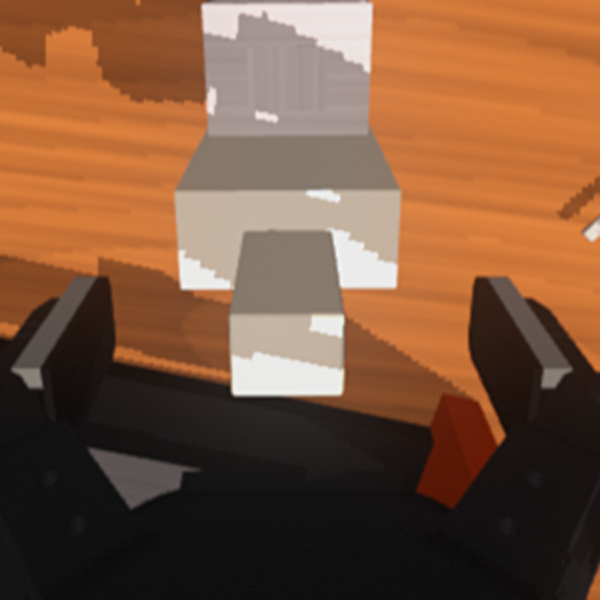

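Tab top centre is at crop (287,355), which is native (273.5,297.5). That is within 1.5 px of the prediction, and it sits centred between the open fingers. Closing now.

>>> send_rows(commands=[[0,0,0,0,0,0,0.5],[0,0,0,0,0,0,0.2],[0,0,0,0,0,0,0],[0,0,0,0,0,0,0],[0,0,0,0,0,0,0],[0,0,0,0,0,0,0]], squeeze=80)

```text
t: 3.6
tool_pos: [0.4818, 0.1356, 0.1277]
eef_rot: [[-0.991, -0.137, 0.001], [-0.137, 0.991, 0.0], [-0.001, -0.0, -1.0]]
wrist_force: [1.2, -2.2, 5.1]
finger_gap: 0.268
grasp_force: 78.7
```

>>> send_rows(commands=[[0,0,-0.005,0,0,0,0],[0,0,-0.02,0,0,0,0],[0,0,-0.045,0,0,0,0],[0,0,-0.075,0,0,0,0],[0,0,-0.1,0,0,0,0],[0,0,-0.1,0,0,0,0],[0,0,-0.1,0,0,0,0]])

```text
t: 4.47
tool_pos: [0.4804, 0.1355, 0.2261]
eef_rot: [[-0.991, -0.137, -0.002], [-0.137, 0.991, -0.001], [0.002, -0.0, -1.0]]
wrist_force: [-0.3, 0.3, -3.3]
finger_gap: 0.269
grasp_force: 78.7
```

```bash
python3 - <<'E'
from h import *
f=eyes.grab_frame("wrist");sc=eyes.grab_frame("scene")
a=cv2.resize(f["img"][120:420,130:430],(400,400),interpolation=cv2.INTER_CUBIC)
s=r.sense();u,v=proj(sc,s["tool_pos"]).astype(int)
b=cv2.resize(sc["img"][v-60:v+80,u-70:u+70],(400,400),interpolation=cv2.INTER_CUBIC)
cv2.imwrite("pics/w4.png",np.hstack([a,b])[:,:,::-1]);print(s["t"],s["tool_pos"],s["wrist_force"],s["moment"])
E
```

```text
4.575 [0.48039078 0.13543162 0.22587598] [ 0.63806544 -0.17505011 -3.8036817 ] [ 0.04460762 -0.10649136  0.02560153]
```

View pics/w4.png

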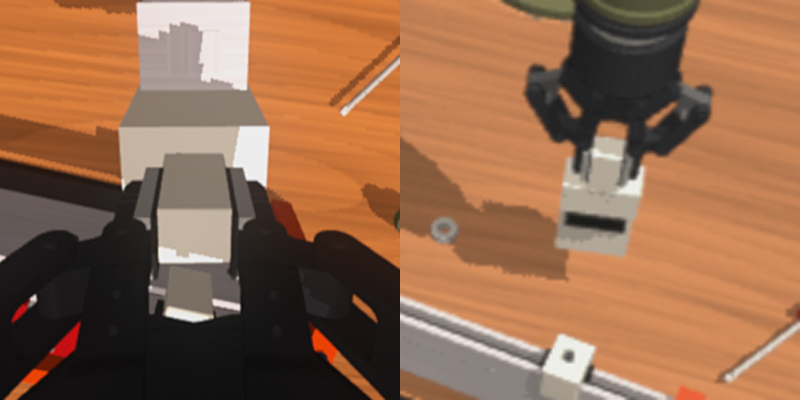

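The carrier is held upright and square: the tab sits between the pads at (195,237), and the scene view shows it clear of the bench. Next I move over the beam, y first.

>>> send_rows(commands=[[0,-0.025,0,0,0,2,0],[-0.005,-0.055,0,0,0,5,0],[-0.015,-0.085,0,0,0,9,0],[-0.035,-0.105,0,0,0,14.1,0],[-0.06,-0.105,0,0,0,14.1,0],[-0.08,-0.105,0,0,0,14.1,0],[-0.095,-0.105,0,0,0,14.1,0],[-0.102,-0.105,0,0,0,14.1,0],[-0.102,-0.105,0,0,0,14.1,0],[-0.102,-0.105,0,0,0,14.1,0]])

```text
t: 5.82
tool_pos: [0.596, 0.0455, 0.227]
eef_rot: [[-0.994, 0.108, -0.001], [0.108, 0.994, -0.0], [0.001, -0.0, -1.0]]
wrist_force: [-0.8, 0.6, -3.5]
finger_gap: 0.266
grasp_force: 78.9
```

```bash
python3 - <<'E'
from h import *
w=eyes.grab_frame("wrist");t=eyes.grab_frame("top")
s=r.sense();R=s["eef_rot"];p=s["tool_pos"];print(s["t"],p,R.round(4).tolist(),s["wrist_force"])
hook=p-.003*R[:,0]+.043*R[:,2];print("hook",hook,"chan x",.5993+.1087*(hook[1]-.03))
u,v=proj(t,p).astype(int)
a=cv2.resize(w["img"],(440,330));b=cv2.resize(t["img"][v-35:v+65,u-70:u+50],(360,300),interpolation=cv2.INTER_CUBIC);b=cv2.copyMakeBorder(b,0,30,0,0,cv2.BORDER_CONSTANT)
cv2.imwrite("pics/w5.png",np.hstack([a,b])[:,:,::-1])
E
```

```text
5.925 [0.59616769 0.04555229 0.22738193] [[-0.9941, 0.1084, -0.0002], [0.1084, 0.9941, -0.0001], [0.0002, -0.0001, -1.0]] [ 0.78086922 -0.27734796 -2.51342933]
hook [0.59914226 0.04522348 0.18438142] chan x 0.6009547919966576
```

View pics/w5.png

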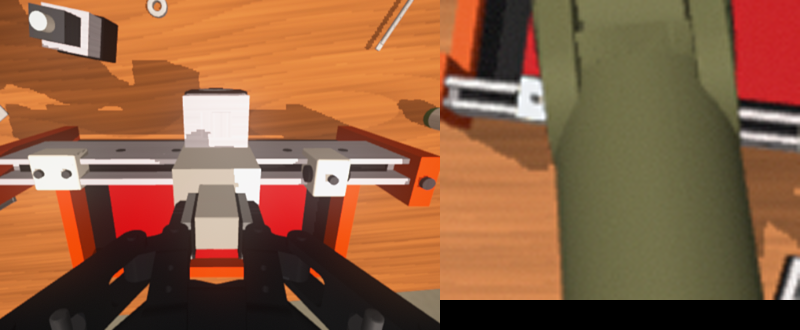

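Wrist view: the carrier is centred over the beam, with the clamp on the left (55,172) and the stop with its bumper on the right (330,175). I'll re-measure the lip from this same view so the tongue position and channel share one calibration.

```bash
python3 - <<'E'
from h import *
f=eyes.grab_frame("wrist");g=f["img"].min(2).astype(float);s=r.sense();R=s["eef_rot"];p=s["tool_pos"]
hook=p-.003*R[:,0]+.043*R[:,2]
def run(v0,v1,z,cols,L=150):
    for k in(0,1):
        X=[]
        for u in cols:
            c=g[v0:v1,u];m=np.where(c>L)[0]
            if len(m)<3 or len(m)>12 or m[0]==0 or m[-1]==v1-v0-1: continue
            i,j=m[0],m[-1]
            v=v0+i-(c[i]-L)/(c[i]-c[i-1]) if k==0 else v0+j+(c[j]-L)/(c[j]-c[j+1])
            X.append(onz(f,u,v,z))
        X=np.array(X)
        if len(X)<10: print("few",len(X));continue
        q=np.polyfit(X[:,1],X[:,0],1);print(z,k,len(X),"yaw",np.degrees(np.arctan(-q[0])).round(2),"x at hook y",np.polyval(q,hook[1]).round(4),np.std(X[:,0]-np.polyval(q,X[:,1])).round(5))
c1=list(range(120,212))+list(range(335,375))
e=[proj(f,[.592+.1087*(.0),.03,.148]),proj(f,[.6055,.03,.154]),proj(f,[.6055,-.03,.154])];print(e)
run(int(e[0][1])-10,int(e[0][1])+9,.148,c1);run(int(e[2][1])-6,int(e[2][1])+16,.154,c1)
print("hook",hook)
print(g[190:250,180].astype(int).tolist())
# tab top corners by bright/dark: report predicted
print(proj(f,p+R[:,2]*-.032))
E
```

```text
[array([253.44174791, 206.22620935]), array([255.26010762, 225.67588463]), array([176.90786419, 233.73072291])]
0.148 0 132 yaw -6.13 x at hook y 0.5897 0.00034
0.148 1 132 yaw -6.34 x at hook y 0.5953 0.00024
few 0
few 0
hook [0.59924297 0.04520969 0.18446433]
[100, 100, 100, 100, 100, 101, 103, 101, 101, 99, 99, 136, 202, 232, 231, 230, 233, 231, 176, 75, 33, 38, 40, 38, 36, 35, 34, 49, 83, 102, 104, 104, 102, 102, 101, 96, 121, 193, 229, 230, 228, 228, 231, 228, 178, 83, 30, 31, 34, 33, 33, 33, 34, 33, 32, 33, 32, 32, 31, 32]
[273.36882231 298.35533122]
```

>>> send_rows(commands=[[-0.0021,0,0.003,0,0,0,0],[-0.0021,0,0.012,0,0,0,0],[-0.0021,0,0.022,0,0,0,0],[-0.0021,0,0.03,0,0,0,0],[-0.0021,0,0.033,0,0,0,0],[-0.0021,0,0.033,0,0,0,0]])

```text
t: 6.72
tool_pos: [0.5987, 0.0454, 0.194]
eef_rot: [[-0.994, 0.108, -0.0], [0.108, 0.994, -0.0], [0.0, -0.0, -1.0]]
wrist_force: [-0.1, 0.0, -2.1]
finger_gap: 0.268
grasp_force: 78.9
```

>>> send_rows(commands=[[0,0,0.002,0,0,0,0],[0,0,0.004,0,0,0,0],[0,0,0.005,0,0,0,0],[0,0,0.005,0,0,0,0]])

```text
t: 7.22
tool_pos: [0.5987, 0.0454, 0.1892]
eef_rot: [[-0.994, 0.108, -0.0], [0.108, 0.994, -0.0], [0.0, -0.0, -1.0]]
wrist_force: [0.2, 0.1, -2.9]
finger_gap: 0.268
grasp_force: 78.9
```

>>> send_rows(commands=[[0,0,0.002,0,0,0,0],[0,0,0.004,0,0,0,0],[0,0,0.005,0,0,0,0],[0,0,0.005,0,0,0,0]])

```text
t: 7.72
tool_pos: [0.5987, 0.0454, 0.1842]
eef_rot: [[-0.994, 0.108, -0.0], [0.108, 0.994, -0.0], [0.0, -0.0, -1.0]]
wrist_force: [-0.1, 0.4, -3.0]
finger_gap: 0.262
grasp_force: 78.9
```

>>> send_rows(commands=[[0,0,0.001,0,0,0,0],[0,0,0.002,0,0,0,0],[0,0,0.002,0,0,0,0]])

```text
t: 8.1
tool_pos: [0.5987, 0.0454, 0.1822]
eef_rot: [[-0.994, 0.108, -0.0], [0.108, 0.994, -0.0], [0.0, -0.0, -1.0]]
wrist_force: [0.3, -0.6, -2.5]
finger_gap: 0.269
grasp_force: 78.9
```

Hook is at about 0.139 with no contact yet, so it is inside the channel. Going down in 1 mm steps.

>>> send_rows(commands=[[0,0,0.001,0,0,0,0],[0,0,0.001,0,0,0,0]])

```text
t: 8.35
tool_pos: [0.5987, 0.0454, 0.1812]
eef_rot: [[-0.994, 0.108, -0.0], [0.108, 0.994, -0.0], [0.0, -0.0, -1.0]]
wrist_force: [0.1, -0.3, -3.4]
finger_gap: 0.273
grasp_force: 78.9
```

>>> send_rows(commands=[[0,0,0.001,0,0,0,0],[0,0,0.001,0,0,0,0]])

```text
t: 8.6
tool_pos: [0.5987, 0.0454, 0.1802]
eef_rot: [[-0.994, 0.108, -0.0], [0.108, 0.994, -0.0], [0.0, -0.0, -1.0]]
wrist_force: [0.1, 0.5, -3.1]
finger_gap: 0.271
grasp_force: 78.9
```

>>> send_rows(commands=[[0,0,0.001,0,0,0,0],[0,0,0.001,0,0,0,0]])

```text
t: 8.85
tool_pos: [0.5987, 0.0454, 0.1792]
eef_rot: [[-0.994, 0.108, -0.0], [0.108, 0.994, -0.0], [0.0, -0.0, -1.0]]
wrist_force: [-0.5, -0.7, -2.6]
finger_gap: 0.271
grasp_force: 78.9
```

>>> send_rows(commands=[[0,0,0.001,0,0,0,0],[0,0,0.001,0,0,0,0]])

```text
t: 9.1
tool_pos: [0.5987, 0.0454, 0.1782]
eef_rot: [[-0.994, 0.108, -0.0], [0.108, 0.994, -0.0], [0.0, -0.0, -1.0]]
wrist_force: [0.3, 0.1, -3.3]
finger_gap: 0.265
grasp_force: 78.9
```

>>> send_rows(commands=[[0,0,0.001,0,0,0,0],[0,0,0.001,0,0,0,0]])

```text
t: 9.35
tool_pos: [0.5989, 0.0454, 0.1774]
eef_rot: [[-0.994, 0.108, 0.0], [0.108, 0.994, -0.0], [-0.0, 0.0, -1.0]]
wrist_force: [-0.5, 0.3, -1.5]
finger_gap: 0.272
grasp_force: 78.9
```

>>> send_rows(commands=[[0,0,0.0005,0,0,0,0],[0,0,0.0005,0,0,0,0]])

```text
t: 9.6
tool_pos: [0.5989, 0.0454, 0.1773]
eef_rot: [[-0.994, 0.108, 0.001], [0.108, 0.994, 0.0], [-0.001, 0.0, -1.0]]
wrist_force: [-0.7, 0.5, 3.4]
finger_gap: 0.27
grasp_force: 79.9
```

>>> send_rows(commands=[[0,0,0.0003,0,0,0,0],[0,0,0.0003,0,0,0,0],[0,0,0.0003,0,0,0,0],[0,0,0.0003,0,0,0,0]])

```text
t: 10.1
tool_pos: [0.5989, 0.0454, 0.1773]
eef_rot: [[-0.994, 0.108, 0.001], [0.108, 0.994, 0.0], [-0.001, 0.0, -1.0]]
wrist_force: [-2.4, -1.8, 6.0]
finger_gap: 0.272
grasp_force: 80.4
```

Seated on the strip about 4.4 mm above the seat point, pressed with about 9 N in all. I'll ease off a little and slide toward the stop.

>>> send_rows(commands=[[0,0.001,-0.0005,0,0,0,0],[0,0.003,-0.0005,0,0,0,0],[0,0.006,-0.0005,0,0,0,0],[0,0.01,-0.0005,0,0,0,0],[0,0.014,-0.0005,0,0,0,0],[0,0.017,-0.0005,0,0,0,0],[0,0.019,-0.0005,0,0,0,0],[0,0.02,-0.0005,0,0,0,0]])

```text
t: 11.1
tool_pos: [0.6014, 0.065, 0.1773]
eef_rot: [[-0.994, 0.109, 0.001], [0.109, 0.994, -0.001], [-0.001, -0.001, -1.0]]
wrist_force: [-1.1, -4.2, 5.3]
finger_gap: 0.269
grasp_force: 80.0
```

>>> send_rows(commands=[[0,0.002,-0.0003,0,0,0,0],[0,0.006,-0.0003,0,0,0,0],[0,0.01,-0.0003,0,0,0,0],[0,0.014,-0.0003,0,0,0,0],[0,0.018,-0.0003,0,0,0,0],[0,0.021,-0.0003,0,0,0,0],[0,0.024,-0.0003,0,0,0,0],[0,0.025,-0.0003,0,0,0,0]])

```text
t: 12.1
tool_pos: [0.6036, 0.0903, 0.1773]
eef_rot: [[-0.994, 0.108, 0.0], [0.108, 0.994, -0.0], [-0.0, -0.0, -1.0]]
wrist_force: [-1.8, -3.5, 4.4]
finger_gap: 0.27
grasp_force: 79.9
```

>>> send_rows(commands=[[0,0.0015,0,0,0,0,0],[0,0.003,0,0,0,0,0],[0,0.004,0,0,0,0,0]])

```text
t: 12.48
tool_pos: [0.6041, 0.0942, 0.1773]
eef_rot: [[-0.994, 0.108, 0.0], [0.108, 0.994, -0.0], [-0.0, -0.0, -1.0]]
wrist_force: [-0.6, -2.9, 5.0]
finger_gap: 0.268
grasp_force: 79.9
```

>>> send_rows(commands=[[0,0.001,-0.0001,0,0,0,0],[0,0.0015,-0.0001,0,0,0,0]])

```text
t: 12.72
tool_pos: [0.6042, 0.0958, 0.1773]
eef_rot: [[-0.994, 0.108, -0.0], [0.108, 0.994, 0.0], [0.0, 0.0, -1.0]]
wrist_force: [-1.3, -3.9, 4.5]
finger_gap: 0.268
grasp_force: 79.8
```

>>> send_rows(commands=[[0,0.001,0,0,0,0,0],[0,0.001,0,0,0,0,0]])

```text
t: 12.98
tool_pos: [0.6043, 0.0969, 0.1773]
eef_rot: [[-0.994, 0.108, -0.0], [0.108, 0.994, 0.0], [0.0, 0.0, -1.0]]
wrist_force: [-0.7, -2.7, 3.3]
finger_gap: 0.27
grasp_force: 79.8
```

>>> send_rows(commands=[[0,0.0007,0,0,0,0,0],[0,0.0007,0,0,0,0,0]])

```text
t: 13.22
tool_pos: [0.6044, 0.0975, 0.1773]
eef_rot: [[-0.994, 0.108, -0.0], [0.108, 0.994, 0.0], [0.0, 0.0, -1.0]]
wrist_force: [-1.1, -2.0, 3.1]
finger_gap: 0.27
grasp_force: 79.8
```

>>> send_rows(commands=[[0,0.0007,0,0,0,0,0],[0,0.0007,0,0,0,0,0]])

```text
t: 13.48
tool_pos: [0.6044, 0.0982, 0.1773]
eef_rot: [[-0.994, 0.108, -0.0], [0.108, 0.994, 0.0], [0.0, 0.0, -1.0]]
wrist_force: [-0.7, -3.6, 2.5]
finger_gap: 0.272
grasp_force: 79.8
```

>>> send_rows(commands=[[0,0.0007,0,0,0,0,0],[0,0.0007,0,0,0,0,0]])

```text
t: 13.72
tool_pos: [0.6045, 0.0987, 0.1773]
eef_rot: [[-0.994, 0.108, -0.0], [0.108, 0.994, -0.0], [0.0, -0.0, -1.0]]
wrist_force: [-0.2, -3.2, 2.2]
finger_gap: 0.268
grasp_force: 79.7
```

>>> send_rows(commands=[[0,0.0006,0,0,0,0,0],[0,0.0006,0,0,0,0,0]])

```text
t: 13.98
tool_pos: [0.6045, 0.0987, 0.1773]
eef_rot: [[-0.994, 0.109, -0.0], [0.109, 0.994, -0.001], [0.0, -0.001, -1.0]]
wrist_force: [-0.2, -4.5, 3.2]
finger_gap: 0.266
grasp_force: 79.8
```

>>> send_rows(commands=[[0,0.0005,0,0,0,0,0],[0,0.0005,0,0,0,0,0]])

```text
t: 14.22
tool_pos: [0.6045, 0.0988, 0.1774]
eef_rot: [[-0.994, 0.109, -0.0], [0.109, 0.994, -0.001], [0.0, -0.001, -1.0]]
wrist_force: [-1.1, -4.8, 3.9]
finger_gap: 0.268
grasp_force: 79.8
```

>>> send_rows(commands=[[0,0.0005,0,0,0,0,0],[0,0.0008,0,0,0,0,0],[0,0.0008,0,0,0,0,0],[0,0.0008,0,0,0,0,0]])

```text
t: 14.72
tool_pos: [0.6045, 0.0988, 0.1774]
eef_rot: [[-0.994, 0.11, -0.001], [0.11, 0.994, -0.002], [0.001, -0.002, -1.0]]
wrist_force: [-2.6, -7.2, 3.9]
finger_gap: 0.268
grasp_force: 79.9
```

>>> send_rows(commands=[[0,0.0004,0,0,0,0,0],[0,0.0006,0,0,0,0,0],[0,0.0006,0,0,0,0,0],[0,0.0006,0,0,0,0,0]])

```text
t: 15.22
tool_pos: [0.6045, 0.0989, 0.1774]
eef_rot: [[-0.994, 0.11, -0.001], [0.11, 0.994, -0.003], [0.001, -0.003, -1.0]]
wrist_force: [-1.7, -8.1, 5.6]
finger_gap: 0.268
grasp_force: 79.9
```

Stop contact is firm: y stalled at 0.0988 and the force rose to about 8 N. Easing off, then releasing.

>>> send_rows(commands=[[0,-0.0008,-0.0002,0,0,0,0],[0,-0.0014,-0.0004,0,0,0,0],[0,-0.0014,-0.0004,0,0,0,0]])

```text
t: 15.6
tool_pos: [0.6045, 0.0988, 0.1774]
eef_rot: [[-0.994, 0.109, -0.001], [0.109, 0.994, -0.001], [0.001, -0.001, -1.0]]
wrist_force: [-0.3, -5.7, 1.7]
finger_gap: 0.271
grasp_force: 79.4
```

>>> send_rows(commands=[[0,0,0,0,0,0,0.3],[0,0,0,0,0,0,0.38],[0,0,0,0,0,0,0.45],[0,0,0,0,0,0,0.48],[0,0,0,0,0,0,0.48],[0,0,0,0,0,0,0.48]], squeeze=20)

```text
t: 16.35
tool_pos: [0.6047, 0.0999, 0.1778]
eef_rot: [[-0.994, 0.108, -0.0], [0.108, 0.994, 0.0], [0.0, 0.0, -1.0]]
wrist_force: [0.6, -0.3, 0.3]
finger_gap: 0.483
grasp_force: 0.0
```

```bash
python3 - <<'E'
from h import *
w=eyes.grab_frame("wrist");t=eyes.grab_frame("scene")
s=r.sense();R=s["eef_rot"];p=s["tool_pos"];print(s["t"],p,s["wrist_force"],s["finger_gap"],s["grasp_force"])
u,v=proj(t,p).astype(int)
a=cv2.resize(w["img"],(440,330));b=cv2.resize(t["img"][v-40:v+60,u-60:u+60],(360,300),interpolation=cv2.INTER_CUBIC);b=cv2.copyMakeBorder(b,0,30,0,0,cv2.BORDER_CONSTANT)
cv2.imwrite("pics/w6.png",np.hstack([a,b])[:,:,::-1])
E
```

```text
16.45 [0.60465636 0.09984648 0.1777989 ] [ 0.30620493 -0.79514259 -1.02546768] 0.4779271846430215 0.0
```

View pics/w6.png

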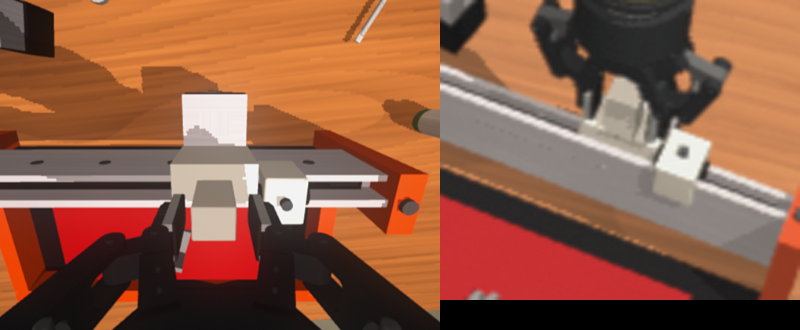

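Released: the carrier hangs upright with its side against the stop at (285,190), and the fingers are clear of the tab at (213,210). Retracting straight up.

>>> send_rows(commands=[[0,-0.001,-0.005,0,0,0,0.48],[0,-0.001,-0.02,0,0,0,0.48],[0,-0.001,-0.05,0,0,0,0.48],[0,-0.001,-0.08,0,0,0,0.48],[0,-0.001,-0.1,0,0,0,0.48],[0,-0.001,-0.1,0,0,0,0.48],[0,-0.001,-0.1,0,0,0,0.48]])

```text
t: 17.32
tool_pos: [0.6042, 0.0987, 0.2774]
eef_rot: [[-0.994, 0.108, -0.001], [0.108, 0.994, -0.0], [0.001, -0.0, -1.0]]
wrist_force: [0.2, 0.5, -0.1]
finger_gap: 0.481
grasp_force: 0.0
```

```bash
python3 - <<'E'
from h import *
w=eyes.grab_frame("wrist");s=r.sense();print(s["t"],s["tool_pos"],s["wrist_force"])
cv2.imwrite("pics/w7.png",cv2.resize(w["img"],(784,588))[:,:,::-1])
E
```

```text
17.375 [0.60407863 0.09874053 0.27694972] [-1.19422669  0.0633024  -0.05761976]
```

View pics/w7.png

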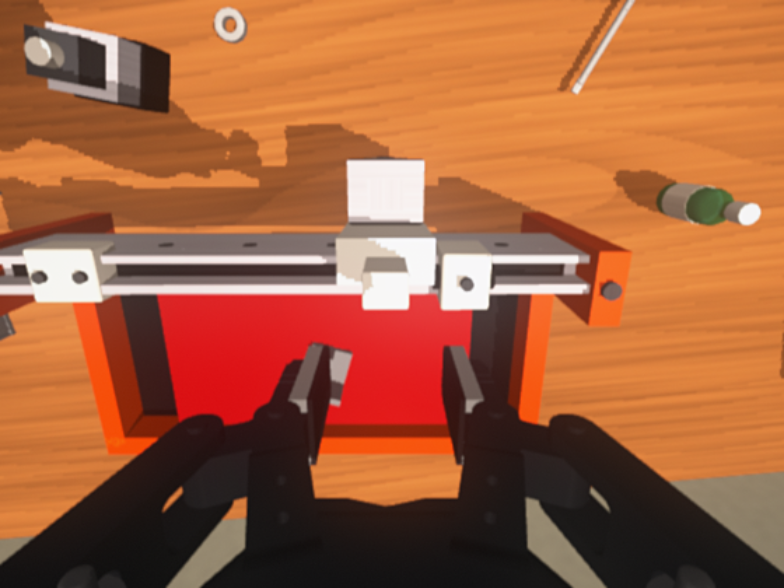

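The carrier hangs upright, bridge at (386,258), right beside the stop at (466,275). The gripper is clear and nothing else has moved. Handing in.

```bash
python3 -c "
from workcell import r
print(r.finish_job())"
```

```text
the job is handed in; nothing more can be done
None
```

I hung the carrier on the beam, seated on the floor strip and resting against the end stop, then released it and handed the job in at about 17 s; no verdict was returned.

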